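# Lids back on the glaze jars

### The job

The two glazed lids leaning on the drying stands are dry: put each one on the open jar of its own colour, setting it down without dropping it so that it sits centred and flat on the rim. Let the jars stand where they are, leave the white brush jar open, and do not disturb anything else on the table.

Things in the scene. Friction and masses are not known exactly. Their poses are not given: they have to be found in the camera images.
- jar_blue: open round stoneware jar, dark blue glaze, 95 mm tall, outside diameter 94 mm, wall 5 mm (mouth 84 mm), loose, about 0.6 kg; origin at the centre of its underside, z up through the mouth
- jar_terracotta: open round stoneware jar, orange-brown terracotta, 95 mm tall, outside diameter 94 mm, wall 5 mm (mouth 84 mm), loose, about 0.6 kg; origin at the centre of its underside, z up through the mouth
- jar_white: open round stoneware jar, white glaze, 95 mm tall, outside diameter 94 mm, wall 5 mm (mouth 84 mm), loose, about 0.6 kg, holds three brushes that reach 165 mm above the table; it has no lid and stays as it is; origin at the centre of its underside, z up through the mouth
- lid_blue: dark blue glaze lid, 0.16 kg. Origin: centre of its foot; z: its axis, out through the grip. z 0-8 mm tapered locating boss (58 mm across at the foot, 68 at the disc); 8-16 mm round disc, 100 mm across; 16-52 mm upright flat grip, 44 mm along x, 18 mm thick along y (pinch it so). Starts leaning on a stand: z tilted 31.5 degrees to the stand's low side, x up the slope. Seated, its origin is 87 mm above its jar's
- lid_terracotta: orange-brown terracotta lid, 0.16 kg. Origin: centre of its foot; z: its axis, out through the grip. z 0-8 mm tapered locating boss (58 mm across at the foot, 68 at the disc); 8-16 mm round disc, 100 mm across; 16-52 mm upright flat grip, 44 mm along x, 18 mm thick along y (pinch it so). Starts leaning on a stand: z tilted 31.5 degrees to the stand's low side, x up the slope. Seated, its origin is 87 mm above its jar's
- stand_a: fixed plywood drying stand, base 140 x 112 mm; board rising to its +x at 31.5 degrees, 82 mm high at the top. One lid starts on it, either lid at either stand place; the lid's foot rests on the board, 50 mm above the stand's origin. Two pins 22 mm long at the low edge hold the lid: lift it off square to the board. Origin on the table under the middle, z up
- stand_b: fixed plywood drying stand, base 140 x 112 mm; board rising to its +x at 31.5 degrees, 82 mm high at the top. One lid starts on it, either lid at either stand place; the lid's foot rests on the board, 50 mm above the stand's origin. Two pins 22 mm long at the low edge hold the lid: lift it off square to the board. Origin on the table under the middle, z up
- glaze_bottle: white bottle, yellow cap, 60 mm across, 140 mm tall, loose, leave alone; origin under its centre
- bowl: green bowl, 120 mm across, 50 mm tall, loose, leave alone; origin under its centre
- bear: small clay bear figure, 60 mm across, 92 mm tall, loose, leave alone; origin under its centre
- marker_box: flat black box of markers, 75 x 150 x 18 mm, loose, leave alone; origin under its centre
- brush: brush with red handle lying on the table, 190 mm long, loose, leave alone
- paint_tub: green tub with white cap, 70 mm across, 80 mm tall, loose, leave alone; origin under its centre
Not all that is in view belongs to the job. Leave any turquoise look-alike of the jar_terracotta alone. What is shaped like the lid_terracotta but purple is not meant.

How it is judged:
At the end, for the whole second after the job is handed in: The blue lid lies on the blue jar and the terracotta lid on the terracotta jar: centred within 9 mm, disc down on the rim (origin 83 to 90.5 mm above the jar's), lids and jars level within 0.07 rad and at rest; all three jars upright and within 30 mm of where they began (horizontal distance between lid_blue and jar_blue below 0.009 m and z of lid_blue in the frame of jar_blue between 0.083 and 0.0905 m and angle between each of lid_blue, jar_blue, lid_terracotta, jar_terracotta, jar_white's own z axis and vertical below 0.07 rad and linear speed of each of lid_blue, jar_blue, lid_terracotta, jar_terracotta below 0.02 m/s and horizontal distance between lid_terracotta and jar_terracotta below 0.009 m and z of lid_terracotta in the frame of jar_terracotta between 0.083 and 0.0905 m and distance of each of jar_blue, jar_terracotta, jar_white from where it was at the start of the episode below 0.03 m); the robot touches nothing.
It fails at once if a lid is dropped onto a jar (faster than 0.42 m/s as it reaches the rim) ((horizontal distance between lid_blue and jar_blue below 0.03 m and z of lid_blue in the frame of jar_blue between 0.08 and 0.1 m and linear speed of lid_blue above 0.42 m/s) or (horizontal distance between lid_blue and jar_terracotta below 0.03 m and z of lid_blue in the frame of jar_terracotta between 0.08 and 0.1 m and linear speed of lid_blue above 0.42 m/s) or (horizontal distance between lid_terracotta and jar_blue below 0.03 m and z of lid_terracotta in the frame of jar_blue between 0.08 and 0.1 m and linear speed of lid_terracotta above 0.42 m/s) or (horizontal distance between lid_terracotta and jar_terracotta below 0.03 m and z of lid_terracotta in the frame of jar_terracotta between 0.08 and 0.1 m and linear speed of lid_terracotta above 0.42 m/s)).
It fails at once if a lid is dropped onto the table (faster than 0.42 m/s within 30 mm of it) ((height (world z) of lid_blue below 0.03 m and linear speed of lid_blue above 0.42 m/s) or (height (world z) of lid_terracotta below 0.03 m and linear speed of lid_terracotta above 0.42 m/s)).
It fails at once if a jar is tipped or shoved more than 40 mm (angle between any of jar_blue, jar_terracotta, jar_white's own z axis and vertical above 0.35 rad or distance of any of jar_blue, jar_terracotta, jar_white from where it was at the start of the episode above 0.04 m).
It fails at once if one of the other things on the table is moved more than 30 mm (distance of any of glaze_bottle, bowl, bear, marker_box, brush, paint_tub from where it was at the start of the episode above 0.03 m).
It also fails if it takes over 64 s, if anything falls off the work surface, if the arm or the gripper's body presses on something with over 40 N, if the wrist force passes 120 N, or if a joint passes its speed limit or range.

### The arm

A 6-joint arm with a two-finger parallel gripper is mounted at the origin on the work surface. World frame = base frame: x ahead of the robot, y to its left, z up, the work surface at z = 0. Lengths are in m, angles in rad, forces in N, time in s.
With the tool pointing down it reaches from about 0.375 to 0.975 m from the base axis. Payload 3.8 kg.
Tool frame: the origin (TCP) lies at the very end of the fingers, on their centre line; the grasp point (between the pads) lies 19 mm behind it; z points along the fingers, y is the line along which they close (so a half turn about z gives the same grasp; the last joint's range is limited). The gripper opens to 85 mm and grips with 20 to 120 N. Pads are 22 mm wide; open, the fingers measure 114 mm over their backs; the gripper's body (76 mm by 85 mm) begins 54 mm behind the grasp point. The pads swing forward as they close: fully open they stand 13 mm farther back than shut.
Start: joints at [1.291, 0.264, 1.604, -0, 1.274, -0.037], TCP at [0.162, 0.655, 0.231] pointing down, gripper open.
Joint ranges: [-2.63, 2.63], [-0.94, 2.18], [0.31, 2.57], [-1.31, 4.45], [0, 2.66], [-2.55, 2.55]. Speed limits (rad/s): [2.57, 2.57, 3.14, 3.14, 3.14, 3.14].

### API

Orientations are given as a unit quaternion [w, x, y, z].
In Python, from plant import observe, get_image, camera_info, job_done gives the robot as it stands.
- The arm moves only by the tool move_arm, never from a script. Its argument "plan" is one flat list of numbers, 4 for each row, row after row: the shift along the tool's x, y, z in m, then the turn about the tool's z in rad. In form: [dx, dy, dz, twist, dx, dy, dz, twist, ...]. A call has 1 to 8 rows; each row is the pose to reach, as a shift and turn from the pose commanded when the call began, along the tool's axes at that moment; what a row does not reach only later rows make up. A row lasts 1/8 s, in which the tool goes at most 62.5 mm and 10.7 degrees, less where a joint would pass 70% of its speed; a pose out of reach is approached as far as the arm can. A call with a gripper value outside its range is refused whole. "claw" is the finger opening in m, from 0 to 0.0854, set as the call begins (left out, the last holds). The fingers move at their own pace and stop on an object; "force" is the grip in N (left out, the last holds). Time passes only in rows, so rows that repeat a pose let the fingers close. It gives the time, the measured TCP pose, the force, the opening and the grip force at its end, in the units of the state.
- observe(): the state, without advancing time (a new reading comes with each control period).
- get_image(name): name is "scene" or "side" or "wrist"; returns the picture (480x640x3 uint8, red, green, blue); there is no depth.
- camera_info(name): a dict with "fovy" (degrees; the focal length in pixels is half the picture's height over the tangent of half this angle, whatever the lens; pixels are square), "cx", "cy" (the principal point, pixels), "D" ([k1, k2, p1, p2, k3] as OpenCV has them; the pictures are not rectified), "R" (3x3) and "t" (3): a world point X has camera coordinates R X + t; the wrist camera has in their place "tool_from_camera" (4x4, takes a point from camera to tool coordinates, whose origin is the TCP and whose axes are the flange's). Camera axes: x right, y down, z forward; pixel columns grow to the right and rows downward; lengths in m; the calibration is good to about 2 mm. A picture is of the moment at which its call begins: read the wrist's pose just before it. camera_info takes no time and is no camera call.
- job_done(): hands the job in; it is judged then, once.
The state is a dict: "time": time; "joint_positions": joint angles; "dq": joint speeds; "joint_efforts": joint torques, N m; "tcp_pos": TCP position; "ee_rot": TCP orientation; "force": force on the tool from outside, world axes, zero at the start; "wrist_torque": the same for the moment, N m; "grip_width": finger opening in m; "gripper_force": force on a finger pad.
Only numpy, scipy, OpenCV 4.12 (cv2) and the standard library are available. Lean on these libraries where they do the work, as an engineer would, in place of code of your own. Each camera call takes 0.05 s, during which the arm holds its last target. There are 200 camera calls.

## Working session

There is one attempt and no reset: what is moved stays moved. The work goes in short steps, Python scripts to look and compute and a tool call to move; the robot and the scene stay as the last step left them, time stands still between calls to the robot, and variables do not carry over. Pictures are saved under pics/ and viewed, at most 10 in all, crops included, and the job is handed in when it is done.

Besides the shell and the picture viewer there is one more tool, called after "Call:" as a command line: name --argument value ..., lists and objects as JSON in quotes. move_arm: Moves the arm, as the interface text tells. Its arguments: {"type":"object","properties":{"plan":{"type":"array"},"claw":{"type":"number"},"force":{"type":"number"}},"required":["plan"]}

```bash
mkdir -p pics; ls; python3 - <<'E'
from plant import *
import cv2,numpy as np
np.set_printoptions(precision=4,suppress=True)
for n in ["scene","side","wrist"]:
    im=get_image(n); cv2.imwrite(f"pics/{n}0.png",im[:,:,::-1]); print(n,camera_info(n))
print(observe())
E
```

```text
pics
scene {'fovy': 54.59190328634616, 'cx': 320.4521884716591, 'cy': 238.36388868442305, 'D': array([0.0242, 0.    , 0.    , 0.    , 0.    ]), 'R': array([[-0.1322,  0.9911, -0.0181],
       [ 0.7684,  0.0909, -0.6335],
       [-0.6262, -0.0976, -0.7735]]), 't': array([ 0.0489, -0.3509,  1.2917])}
side {'fovy': 50.918989329576235, 'cx': 322.6411898073623, 'cy': 235.8062728009865, 'D': array([-0.109,  0.   ,  0.   ,  0.   ,  0.   ]), 'R': array([[-0.9878, -0.1553,  0.011 ],
       [-0.1098,  0.6446, -0.7566],
       [ 0.1104, -0.7485, -0.6538]]), 't': array([0.5191, 0.1326, 1.06  ])}
wrist {'fovy': 61.99124847938132, 'cx': 324.20208768051316, 'cy': 244.42284257814873, 'D': array([-0.0661,  0.    ,  0.    ,  0.    ,  0.    ]), 'tool_from_camera': array([[ 0.0002, -0.9542, -0.2992,  0.0762],
       [ 1.    ,  0.0003, -0.0002, -0.0007],
       [ 0.0003, -0.2992,  0.9542, -0.1443],
       [ 0.    ,  0.    ,  0.    ,  1.    ]])}
{'time': 0.15, 'joint_positions': array([ 1.2911,  0.2646,  1.6051, -0.    ,  1.2737, -0.0369]), 'dq': array([ 0.0011, -0.0034, -0.0033, -0.0006, -0.0005,  0.0017]), 'joint_efforts': array([  0.001 , -51.5898, -36.7964,  -0.0001,   0.0079,   0.    ]), 'tcp_pos': array([0.1621, 0.6546, 0.2302]), 'ee_rot': array([-0.0001,  0.1211,  0.9926, -0.0009]), 'force': array([-0.3616,  0.5267,  0.2517]), 'wrist_torque': array([ 0.0119,  0.0408, -0.0384]), 'gripper_force': 0.0, 'grip_width': 0.08541310214505878}
```

View pics/scene0.png

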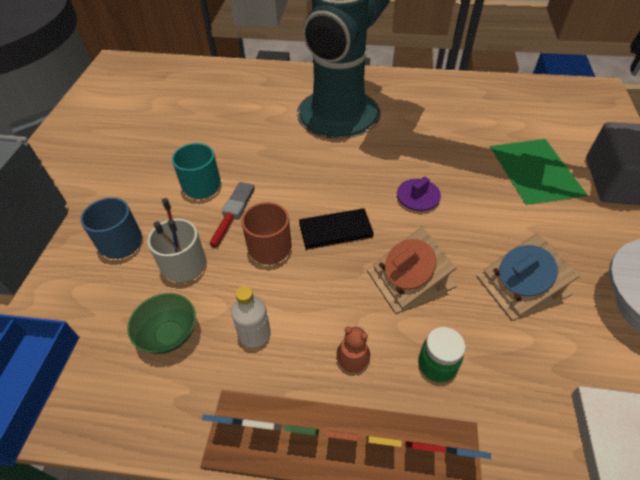

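View pics/side0.png

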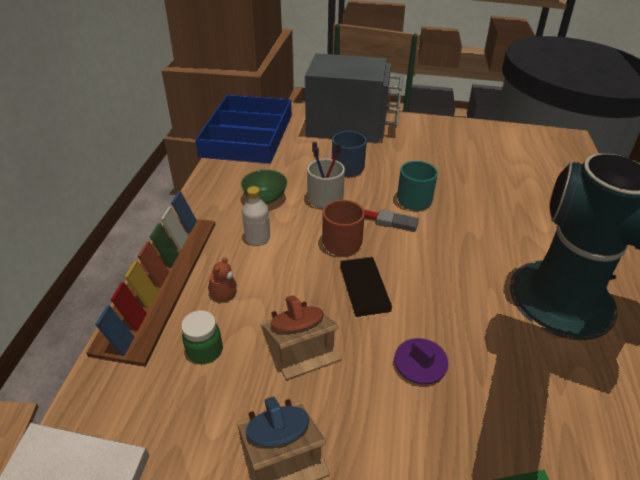

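The scene view shows the terracotta lid near (410,265), blue lid (528,270), terracotta jar (268,234), blue jar (112,228) and white jar (178,250). The pins, and so the low side of each stand, are at the lower left there and at the far side in the side view. Next I'll get coarse positions.

```bash
cat > h.py <<'E'
import cv2,numpy as np
from plant import *
from scipy.spatial.transform import Rotation as Ro
np.set_printoptions(precision=4,suppress=True)
def K(i): 
    f=240/np.tan(np.radians(i['fovy']/2)); return np.array([[f,0,i['cx']],[0,f,i['cy']],[0,0,1]])
def pose(s):  # tool rot, pos
    q=s['ee_rot']; return Ro.from_quat([q[1],q[2],q[3],q[0]]).as_matrix(),s['tcp_pos']
def rays(name,px,s=None):
    i=camera_info(name); p=cv2.undistortPoints(np.array(px,float).reshape(-1,1,2),K(i),i['D'])[:,0]
    d=np.c_[p,np.ones(len(p))]
    if name=='wrist':
        R,t=pose(s); T=i['tool_from_camera']; return R@T[:3,3]+t,(R@T[:3,:3]@d.T).T
    return -i['R'].T@i['t'],(i['R'].T@d.T).T
def plane(name,px,z,s=None):
    o,d=rays(name,px,s); return o+d*((z-o[2])/d[:,2])[:,None]
def cross(r1,r2):
    A=[];b=[]
    for o,d in (r1,r2):
        d=d[0]/np.linalg.norm(d[0]);M=np.eye(3)-np.outer(d,d);A.append(M);b.append(M@o)
    x=np.linalg.lstsq(np.vstack(A),np.hstack(b),rcond=None)[0]
    return x,np.linalg.norm(np.vstack(A)@x-np.hstack(b))
def mask(im,col):
    h=cv2.cvtColor(im,cv2.COLOR_RGB2HSV)
    m=cv2.inRange(h,(100,80,30),(118,255,255)) if col=='blue' else cv2.inRange(h,(0,115,60),(10,255,255))
    return cv2.morphologyEx(m,cv2.MORPH_OPEN,np.ones((3,3)))
def blobs(im,col,amin=300):
    n,l,st,c=cv2.connectedComponentsWithStats(mask(im,col))
    return [(c[k],st[k],l==k) for k in range(1,n) if st[k][4]>amin]
E
python3 - <<'E'
from h import *
for n in('scene','side'):
    im=cv2.imread(f'pics/{n}0.png')[:,:,::-1].copy()
    for c in('blue','terra'):
        for b in blobs(im,c): print(n,c,b[0],b[1])
E
```

```text
scene blue [563.6606  64.3767] [ 535   54   59   22 1046]
scene blue [111.5691 227.5637] [  82  199   58   58 2372]
scene blue [528.1294 270.2491] [ 500  246   57   49 2180]
scene blue [ 27.4925 374.5693] [   0  315   78  151 7176]
scene terra [266.6424 231.9183] [ 242  202   49   62 2388]
scene terra [221.1462 229.7749] [210 213  23  35 342]
scene terra [410.0905 263.8181] [ 385  239   51   50 2001]
scene terra [353.3919 350.0852] [ 337  327   32   45 1092]
side blue [244.3959 128.5547] [ 196   95   95   68 4913]
side blue [347.7119 140.3352] [333 131  31  21 361]
side blue [182.8765 209.6958] [173 193  22  34 332]
side blue [114.4289 329.9266] [ 97 307  36  47 858]
side blue [277.622  425.0351] [ 247  399   61   46 1709]
side terra [343.9281 226.0317] [ 323  200   55   56 2113]
side terra [153.1507 264.0014] [138 242  31  45 730]
side terra [221.3578 282.5275] [209 258  27  44 819]
side terra [128.7024 306.4038] [111 282  36  50 951]
side terra [296.1688 316.3457] [ 271  296   52   36 1102]
```

```bash
python3 - <<'E'
from h import *
for nm,a,b in(('terra',(410.1,263.8),(296.2,316.3)),('blue',(528.1,270.2),(277.6,425))):
    print(nm,cross(rays('scene',[a]),rays('side',[b])))
p=plane('scene',[(390,270),(418,255),(514,273),(538,257)],0.1); print(p, np.degrees(np.arctan2(*(p[1]-p[0])[1::-1])),np.degrees(np.arctan2(*(p[3]-p[2])[1::-1])))
print('jars T,B,W',plane('scene',[(267,219),(108,215),(176,237)],.095))
print(plane('side',[(344,212),(350,142),(326,170)],.095))
print('bear,bottle,tub',plane('scene',[(354,350),(252,325),(441,355)],.04))
R,t=pose(observe());print(R,t)
E
```

```text
terra (array([0.5465, 0.195 , 0.063 ]), np.float64(0.0023644352088088142))
blue (array([0.5331, 0.4127, 0.0595]), np.float64(0.001598038789864292))
[[0.5938 0.1564 0.1   ]
 [0.5542 0.2055 0.1   ]
 [0.5742 0.3713 0.1   ]
 [0.5333 0.4178 0.1   ]] 128.88875483345308 131.3591226607437
jars T,B,W [[ 0.4958 -0.0877  0.095 ]
 [ 0.5224 -0.4048  0.095 ]
 [ 0.5614 -0.2514  0.095 ]]
[[ 0.4929 -0.0924  0.095 ]
 [ 0.5146 -0.3988  0.095 ]
 [ 0.5578 -0.2525  0.095 ]]
bear,bottle,tub [[ 0.7255  0.106   0.04  ]
 [ 0.6999 -0.0784  0.04  ]
 [ 0.7161  0.2522  0.04  ]]
[[-0.9707  0.2404 -0.0005]
 [ 0.2404  0.9707 -0.0017]
 [ 0.     -0.0018 -1.    ]] [0.1621 0.6546 0.2302]
```

Call:
move_arm --plan '[-0.418, -0.146, 0, 0.63, -0.418, -0.146, 0, 0.63, -0.418, -0.146, 0, 0.63, -0.418, -0.146, 0, 0.63, -0.418, -0.146, 0, 0.63, -0.418, -0.146, 0, 0.63, -0.418, -0.146, 0, 0.63, -0.418, -0.146, 0, 0.63]' --claw 0.05 --force 30

```text
time: 1.15
tcp_pos: [0.5362, 0.4098, 0.2306]
ee_rot: [0.0, 0.425, 0.905, -0.0]
force: [-0.2, 0.7, -0.3]
grip_width: 0.0503
gripper_force: 0.0
```

```bash
python3 - <<'E'
from h import *
s=observe();im=get_image('wrist');cv2.imwrite('pics/w1.png',im[:,:,::-1]);np.save('w1.npy',s,allow_pickle=True)
print(s['time'],s['joint_positions'],pose(s))
for b in blobs(im,'blue'): print(b[0],b[1])
E
```

```text
1.15 [ 0.6163  0.2643  1.6047 -0.0012  1.273  -0.0762] (array([[-0.6387,  0.7695,  0.0003],
       [ 0.7695,  0.6387, -0.0012],
       [-0.0011, -0.0005, -1.    ]]), array([0.5362, 0.4098, 0.2306]))
[323.7851 179.7868] [ 284  166   79   26 1210]
[289.9745 216.5847] [267 211  45  14 431]
[475.0028 467.6912] [460 450  36  30 719]
```

View pics/w1.png

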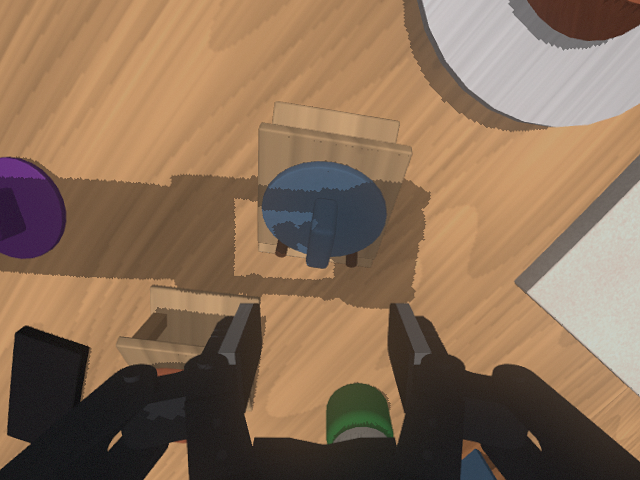

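The board's top edge runs (260,126)–(411,150). The disc ellipse spans columns 262–387 with its top at row 161, and the grip ends at (316,268).

```bash
cat >> h.py <<'E'
TH=np.radians(31.5)
def bigmask(im,col):
    h=cv2.cvtColor(im,cv2.COLOR_RGB2HSV)
    m=cv2.inRange(h,(98,70,25),(122,255,255)) if col=='blue' else cv2.inRange(h,(0,125,40),(9,255,255))
    return cv2.morphologyEx(m,cv2.MORPH_CLOSE,np.ones((7,7)))
def lidfit(im,s,col,roi,edge,cut):
    e=plane('wrist',edge,.082,s); d=e[0]-e[1]; print('edge len',np.linalg.norm(d),'mid',e.mean(0))
    u=np.array([-d[1],d[0],0])/np.linalg.norm(d)          # candidate up-slope
    R,t=pose(s); u*=np.sign(u@R[:,0]); yaw=np.arctan2(u[1],u[0])
    y=np.cross([0,0,1],u); z=-u*np.sin(TH)+np.array([0,0,np.cos(TH)]); x=np.cross(y,z)
    m=bigmask(im,col); w=np.zeros_like(m); r=roi; w[r[1]:r[3],r[0]:r[2]]=m[r[1]:r[3],r[0]:r[2]]
    c=max(cv2.findContours(w,0,1)[0],key=cv2.contourArea)
    c=cv2.convexHull(c)[:,0]; print('bbox',cv2.boundingRect(c)); c=c[c[:,1]<cut].astype(float)
    o,dd=rays('wrist',c,s); O=np.array([e[:,0].mean()-.05*u[0],e[:,1].mean()-.05*u[1],.05])
    for k in range(30):
        P0=O+.016*z; P=o+dd*(((P0-o)@z)/(dd@z))[:,None]; q=np.c_[(P-P0)@x,(P-P0)@y]
        A=np.c_[2*q,np.ones(len(q))]; a=np.linalg.lstsq(A,(q**2).sum(1),rcond=None)[0]
        C=P0+a[0]*x+a[1]*y; O=C-.016*z; O=O+(O[2]-.05)*-z/z[2] if 0 else np.array([O[0],O[1],.05])
    print('O',O,'r',np.sqrt(a[2]+a[0]**2+a[1]**2),'yaw',np.degrees(yaw),'n',len(c))
    print('edge-mid to O along u',(e.mean(0)-O)@u,'along y',(e.mean(0)-O)@y)
    return O,yaw,u,z
def go(s,target,yaw):
    R,t=pose(s); cy=np.arctan2(R[1,0],R[0,0]); tw=-((yaw-cy+np.pi/2)%np.pi-np.pi/2)
    print('tool shift',R.T@(np.array(target)-t),'twist',tw)
E
python3 - <<'E'
from h import *
im=cv2.imread('pics/w1.png')[:,:,::-1].copy(); s=np.load('w1.npy',allow_pickle=True).item()
O,yaw,u,z=lidfit(im,s,'blue',(240,140,410,290),[(260,126),(411,150)],235)
g=O+.041*z; tcp=g-[0,0,.019]; print('tcp',tcp); go(s,tcp+.06*z,yaw); go(s,tcp,yaw)
E
```

```text
edge len 0.1091772315554469 mid [0.5019 0.4637 0.082 ]
bbox (262, 162, 110, 87)
O [0.5266 0.419  0.05  ] r 0.04863901751880571 yaw 120.95612242203802 n 24
edge-mid to O along u 0.05105293951109379 along y -0.001791350097789489
tcp [0.5376 0.4006 0.066 ]
tool shift [-0.0389 -0.0095  0.1135] twist 0.15252447461958862
tool shift [-0.0078 -0.0047  0.1647] twist 0.15252447461958862
```

```bash
python3 - <<'E'
from h import *
im=cv2.imread('pics/w1.png')[:,:,::-1].copy(); s=np.load('w1.npy',allow_pickle=True).item()
h=cv2.cvtColor(im,cv2.COLOR_RGB2HSV)
for p in [(380,210),(375,225),(370,195),(340,180),(265,210),(392,210)]: print(p,h[p[1],p[0]])
import h as H
def bm(im,col): return cv2.morphologyEx(cv2.inRange(h,(98,60,25),(125,255,255)),cv2.MORPH_CLOSE,np.ones((15,15)))
H.bigmask=bm
O,yaw,u,z=lidfit(im,s,'blue',(240,140,410,290),[(260,126),(411,150)],235)
E
```

```text
(380, 210) [109  49  73]
(375, 225) [110  52  74]
(370, 195) [108  51  75]
(340, 180) [106  84 112]
(265, 210) [111  50  82]
(392, 210) [ 14 106 111]
edge len 0.1091772315554469 mid [0.5019 0.4637 0.082 ]
bbox (262, 162, 121, 103)
O [0.528  0.4192 0.05  ] r 0.04994533901016948 yaw 120.95612242203802 n 24
edge-mid to O along u 0.051573168142728824 along y -0.0004914974267373468
```

Call:
move_arm --plan '[-0.01, -0.003, 0.05, 0.1525, -0.01, -0.003, 0.095, 0.1525, -0.01, -0.003, 0.125, 0.1525, -0.01, -0.003, 0.145, 0.1525, -0.01, -0.003, 0.156, 0.1525, -0.01, -0.003, 0.161, 0.1525, -0.01, -0.003, 0.1625, 0.1525, -0.01, -0.003, 0.1625, 0.1525]'

```text
time: 2.2
tcp_pos: [0.5377, 0.4038, 0.0699]
ee_rot: [0.0, 0.491, 0.871, 0.001]
force: [-0.2, -0.6, -0.3]
grip_width: 0.0502
gripper_force: 0.0
```

Call:
move_arm --plan '[0, 0, 0, 0, 0, 0, 0, 0, 0, 0, 0, 0, 0, 0, 0, 0]' --claw 0.01 --force 30

```text
time: 2.7
tcp_pos: [0.5377, 0.4038, 0.0695]
ee_rot: [0.0, 0.49, 0.871, 0.001]
force: [1.1, 0.4, 3.2]
grip_width: 0.0178
gripper_force: 34.9
```

```bash
python3 - <<'E'
from h import *
s=observe();im=get_image('side');cv2.imwrite('pics/s1.png',cv2.resize(im[300:480,140:420],None,fx=2.5,fy=2.5)[:,:,::-1])
print(s['time'],s['tcp_pos'],s['grip_width'],s['gripper_force'],s['force'],pose(s)[0])
E
```

```text
2.7 [0.5377 0.4038 0.0695] 0.017824239817750435 34.85805094242096 [1.0732 0.378  3.1688] [[-0.5188  0.8549  0.0013]
 [ 0.8549  0.5188  0.0009]
 [ 0.0001  0.0016 -1.    ]]
```

View pics/s1.png

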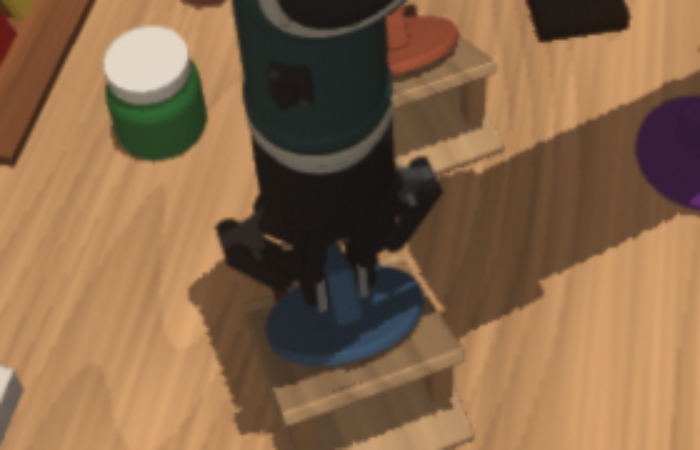

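```bash
python3 - <<'E'
from h import *
print('purple,box corners,green corners,brush',plane('scene',[(418,195),(300,222),(365,211),(372,238),(492,153),(545,140),(526,203),(583,195),(253,186),(213,243)],.01))
E
```

```text
purple,box corners,green corners,brush [[ 0.3096  0.218   0.01  ]
 [ 0.4226 -0.0382  0.01  ]
 [ 0.3733  0.1011  0.01  ]
 [ 0.4496  0.1215  0.01  ]
 [ 0.1429  0.3982  0.01  ]
 [ 0.0784  0.5337  0.01  ]
 [ 0.3079  0.4564  0.01  ]
 [ 0.2682  0.5851  0.01  ]
 [ 0.324  -0.1664  0.01  ]
 [ 0.5029 -0.2126  0.01  ]]
```

Call:
move_arm --plan '[-0.004, 0, -0.007, 0, -0.012, 0, -0.02, 0, -0.021, 0, -0.034, 0, -0.03, 0, -0.05, 0, -0.03, 0, -0.07, 0, -0.03, 0, -0.085, 0, -0.03, 0, -0.09, 0, -0.03, 0, -0.09, 0]'

```text
time: 3.75
tcp_pos: [0.5526, 0.3781, 0.1593]
ee_rot: [0.0, 0.49, 0.872, 0.0]
force: [0.1, 0.2, -0.8]
grip_width: 0.0177
gripper_force: 34.5
```

Call:
move_arm --plan '[-0.008, -0.04, 0.005, 0, -0.015, -0.09, 0.02, 0, -0.023, -0.135, 0.045, 0, -0.023, -0.151, 0.072, 0, -0.023, -0.151, 0.093, 0, -0.023, -0.151, 0.107, 0, -0.023, -0.151, 0.115, 0, -0.023, -0.151, 0.117, 0]' --force 20

```text
time: 4.75
tcp_pos: [0.4356, 0.2799, 0.0414]
ee_rot: [-0.0, 0.49, 0.871, -0.0]
force: [-0.5, -0.0, -1.1]
grip_width: 0.0175
gripper_force: 34.3
```

Call:
move_arm --plan '[0, 0, 0.001, 0, 0, 0, 0.0015, 0]'

```text
time: 5.0
tcp_pos: [0.4361, 0.2801, 0.0409]
ee_rot: [0.0, 0.49, 0.871, 0.001]
force: [-0.3, 0.9, -1.6]
grip_width: 0.0178
gripper_force: 34.3
```

Call:
move_arm --plan '[0, 0, 0.002, 0, 0.004, 0, 0.004, 0, 0.0075, 0, 0.006, 0, 0.011, 0, 0.0085, 0, 0.0155, 0, 0.0105, 0, 0.02, 0, 0.0126, 0, 0.024, 0, 0.015, 0, 0.0275, 0, 0.0178, 0]'

```text
time: 6.0
tcp_pos: [0.4217, 0.304, 0.0231]
ee_rot: [0.0, 0.49, 0.871, 0.001]
force: [0.4, -2.0, 7.6]
grip_width: 0.0175
gripper_force: 36.3
```

```bash
python3 - <<'E'
from h import *
s=observe();im=get_image('side')
c=cv2.resize(im[230:480,240:540],None,fx=2.4,fy=2.4);cv2.imwrite('pics/s2.png',c[:,:,::-1])
print(s['time'],s['tcp_pos'],s['grip_width'],s['gripper_force'],s['force'],s['wrist_torque'])
E
```

```text
6.0 [0.4217 0.304  0.0231] 0.017544202192962904 36.31668984889984 [ 0.379  -2.0268  7.6177] [-0.6512 -0.338  -0.0346]
```

View pics/s2.png

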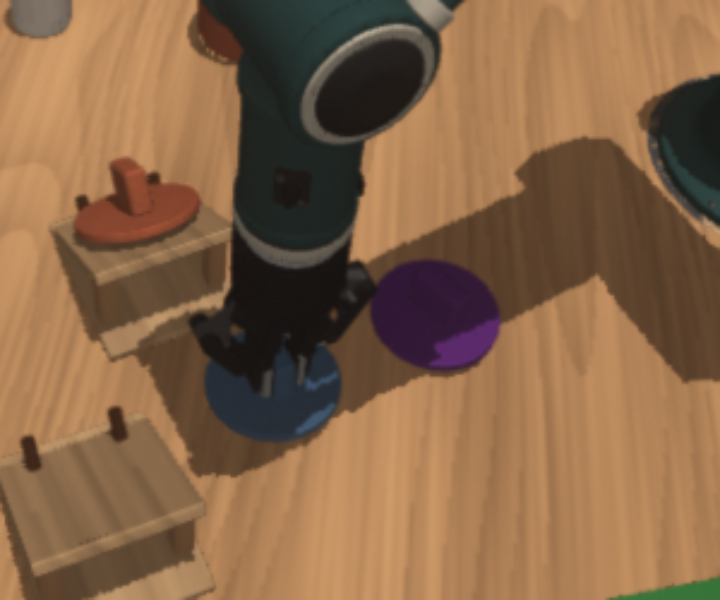

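The side view shows the blue lid lying about flat on the table, still pinched. I'll release it, rise, and measure it from above.

Call:
move_arm --plan '[0, 0, 0, 0, 0, 0, 0, 0, 0, 0, -0.03, 0, 0, 0, -0.08, 0, 0, 0, -0.13, 0, 0, 0, -0.16, 0, 0, 0, -0.17, 0, 0, 0, -0.17, 0]' --claw 0.045

```text
time: 7.05
tcp_pos: [0.4209, 0.3032, 0.192]
ee_rot: [-0.0, 0.491, 0.871, -0.0]
force: [0.7, -0.1, -0.0]
grip_width: 0.0448
gripper_force: 0.0
```

```bash
cat >> h.py <<'E'
def discfit(im,s,lo,hi,roi,z,cut):
    h=cv2.cvtColor(im,cv2.COLOR_RGB2HSV); m=cv2.morphologyEx(cv2.inRange(h,lo,hi),cv2.MORPH_CLOSE,np.ones((9,9)))
    w=np.zeros_like(m); r=roi; w[r[1]:r[3],r[0]:r[2]]=m[r[1]:r[3],r[0]:r[2]]
    c=cv2.convexHull(max(cv2.findContours(w,0,1)[0],key=cv2.contourArea))[:,0]; print('bbox',cv2.boundingRect(c)); c=c[c[:,1]<cut]
    q=plane('wrist',c,z,s)[:,:2]
    for k in range(4):
        a=np.linalg.lstsq(np.c_[2*q,np.ones(len(q))],(q**2).sum(1),rcond=None)[0]
        r=np.sqrt(a[2]+a[0]**2+a[1]**2); e=np.abs(np.linalg.norm(q-a[:2],axis=1)-r); q=q[e<max(.002,2*np.median(e))]
    print('centre',a[:2],'r',r,'n',len(q),'res',e.max()); return a[:2]
E
python3 - <<'E'
from h import *
s=observe();im=get_image('wrist');cv2.imwrite('pics/w2.png',im[:,:,::-1]);np.save('w2.npy',s,allow_pickle=True)
print(s['time'],s['tcp_pos'])
discfit(im,s,(98,40,25),(125,255,255),(150,60,520,300),.016,300)
E
```

```text
7.05 [0.4209 0.3032 0.192 ]
bbox (266, 160, 120, 117)
centre [0.4237 0.3003] r 0.04930136287907345 n 47 res 0.00033764205738066183
```

View pics/w2.png

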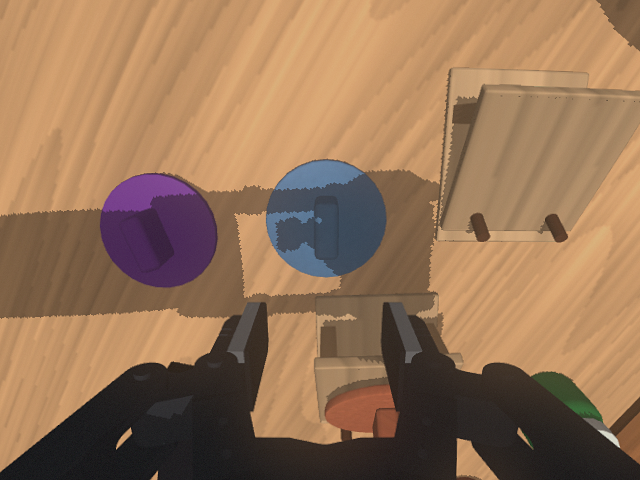

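The lid is flat at (0.424,0.300) with the grip along the tool's x. I'll regrip it at its centre.

Call:
move_arm --plan '[-0.004, 0.001, 0.05, 0, -0.004, 0.001, 0.1, 0, -0.004, 0.001, 0.135, 0, -0.004, 0.001, 0.155, 0, -0.004, 0.001, 0.165, 0, -0.004, 0.001, 0.169, 0, -0.004, 0.001, 0.169, 0]'

```text
time: 7.98
tcp_pos: [0.4243, 0.3005, 0.0236]
ee_rot: [0.0, 0.49, 0.871, 0.0]
force: [-0.2, -0.3, 0.8]
grip_width: 0.045
gripper_force: 0.0
```

Call:
move_arm --plan '[0, 0, 0, 0, 0, 0, 0, 0, 0, 0, 0, 0, 0, 0, -0.01, 0, 0, 0, -0.04, 0, 0, 0, -0.09, 0, 0, 0, -0.14, 0, 0, 0, -0.19, 0]' --claw 0.01 --force 50

```text
time: 8.98
tcp_pos: [0.4234, 0.2999, 0.215]
ee_rot: [-0.0, 0.49, 0.871, -0.0]
force: [0.5, 0.1, -1.7]
grip_width: 0.0171
gripper_force: 49.1
```

```bash
python3 - <<'E'
from h import *
s=observe();R,t=pose(s);print(s['time'],t,s['joint_positions'],s['grip_width'],R)
# viewpoint near blue jar: lid carried; jar ~0.09 ahead in tool +x
E
```

```text
8.975 [0.4234 0.2999 0.215 ] [ 0.5682 -0.021   1.9523 -0.      1.2112  0.0227] 0.01706084351328867 [[-0.5188  0.8549 -0.0007]
 [ 0.8549  0.5188 -0.0005]
 [-0.     -0.0009 -1.    ]]
```

Call:
move_arm --plan '[-0.03, -0.018, -0.02, 0.18, -0.075, -0.044, -0.035, 0.36, -0.12, -0.07, -0.035, 0.54, -0.165, -0.097, -0.035, 0.72, -0.21, -0.123, -0.035, 0.9, -0.255, -0.15, -0.035, 1.08, -0.3, -0.176, -0.035, 1.26, -0.345, -0.203, -0.035, 1.44]'

```text
time: 9.98
tcp_pos: [0.4288, -0.1014, 0.2486]
ee_rot: [-0.0, 0.944, 0.329, 0.0]
force: [0.8, -0.2, -0.7]
grip_width: 0.0171
gripper_force: 49.2
```

```bash
python3 - <<'E'
from h import *
s=observe();R,t=pose(s);print(s['time'],t,s['joint_positions'],s['grip_width'])
y=np.arctan2(R[1,0],R[0,0]);print(np.degrees(y), R.T@(np.array([.433,-.371,.25])-t), y+np.radians(20))
E
```

```text
9.975 [ 0.4288 -0.1014  0.2486] [-0.2888 -0.2049  2.0538  0.0002  1.2927  0.6116] 0.017102652049390057
38.40878760452643 [-0.1642  0.2139 -0.0014] 1.0194256557970378
```

Call:
move_arm --plan '[-0.028, 0.036, 0, 0.18, -0.062, 0.08, 0, 0.36, -0.097, 0.126, 0, 0.54, -0.13, 0.17, 0, 0.72, -0.154, 0.2, 0, 0.88, -0.164, 0.214, 0, 1.02, -0.164, 0.214, 0, 1.02]'

```text
time: 10.85
tcp_pos: [0.435, -0.3701, 0.248]
ee_rot: [-0.0, 0.985, -0.171, -0.001]
force: [0.1, 0.9, -1.8]
grip_width: 0.0172
gripper_force: 49.2
```

```bash
python3 - <<'E'
from h import *
s=observe();im=get_image('wrist');cv2.imwrite('pics/w3.png',im[:,:,::-1]);np.save('w3.npy',s,allow_pickle=True)
print(s['time'],s['tcp_pos'],s['joint_positions'])
E
```

```text
10.85 [ 0.435  -0.3701  0.248 ] [-0.7486  0.0589  1.8092 -0.      1.2749  1.1662]
```

View pics/w3.png

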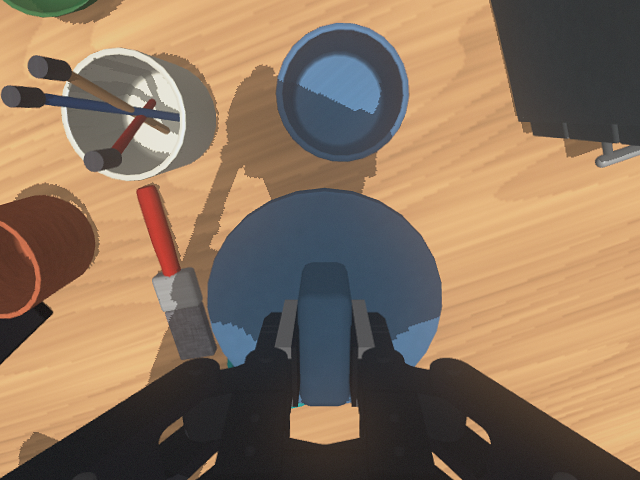

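The blue jar's rim is at columns 277–409, rows 23–160, clear of the held lid, which starts at row 188.

```bash
python3 - <<'E'
from h import *
s=np.load('w3.npy',allow_pickle=True).item(); im=cv2.imread('pics/w3.png')[:,:,::-1].copy()
c=discfit(im,s,(98,40,25),(125,255,255),(250,5,430,175),.095,300)
l=discfit(im,s,(98,40,25),(125,255,255),(190,180,460,330),s['tcp_pos'][2]-.0075,300)
R,t=pose(s); print('lid-tcp tool',R.T@np.array([*(l-t[:2]),0]), 'shift',R.T@np.array([*(c-l),0]),R.T@np.array([*(c-t[:2]),0]))
E
```

```text
bbox (276, 23, 133, 138)
centre [ 0.5192 -0.4143] r 0.046413192544755344 n 52 res 0.0002623163155479197
bbox (208, 188, 233, 142)
centre [ 0.4375 -0.3717] r 0.04865335998188785 n 30 res 0.0005185937136721469
lid-tcp tool [ 0.0029  0.0006 -0.    ] shift [ 0.0913  0.0126 -0.0001] [ 0.0943  0.0132 -0.0001]
```

Call:
move_arm --plan '[0.045, 0.006, 0, 0, 0.085, 0.012, 0.02, 0, 0.093, 0.013, 0.06, 0, 0.093, 0.013, 0.095, 0, 0.093, 0.013, 0.115, 0, 0.093, 0.013, 0.127, 0, 0.093, 0.013, 0.132, 0, 0.093, 0.013, 0.134, 0]'

```text
time: 11.9
tcp_pos: [0.5194, -0.4135, 0.1156]
ee_rot: [0.0, 0.985, -0.171, 0.001]
force: [0.2, -0.1, -1.6]
grip_width: 0.0173
gripper_force: 49.2
```

Call:
move_arm --plan '[0, 0, 0.001, 0, 0, 0, 0.002, 0, 0, 0, 0.003, 0, 0, 0, 0.003, 0]'

```text
time: 12.4
tcp_pos: [0.5189, -0.4132, 0.1117]
ee_rot: [0.0, 0.985, -0.171, 0.0]
force: [0.3, 0.3, -1.5]
grip_width: 0.0172
gripper_force: 49.3
```

Call:
move_arm --plan '[0, 0, 0.0007, 0, 0, 0, 0.0013, 0, 0, 0, 0.0013, 0]'

```text
time: 12.78
tcp_pos: [0.5189, -0.4132, 0.1116]
ee_rot: [0.0, 0.985, -0.171, 0.0]
force: [-2.4, 1.9, 5.9]
grip_width: 0.0172
gripper_force: 50.4
```

Call:
move_arm --plan '[0, 0, 0, 0, 0, 0, 0, 0, 0, 0, 0, 0, 0, 0, -0.03, 0, 0, 0, -0.07, 0, 0, 0, -0.11, 0, -0.04, 0, -0.14, 0, -0.06, 0, -0.14, 0]' --claw 0.045

```text
time: 13.78
tcp_pos: [0.4627, -0.3937, 0.254]
ee_rot: [0.002, 0.985, -0.171, 0.003]
force: [-0.7, -0.6, -0.4]
grip_width: 0.0448
gripper_force: 0.0
```

```bash
python3 - <<'E'
from h import *
s=observe();im=get_image('wrist');cv2.imwrite('pics/w4.png',im[:,:,::-1]);np.save('w4.npy',s,allow_pickle=True)
print(s['time'],s['tcp_pos'])
l=discfit(im,s,(98,40,25),(125,255,255),(200,5,460,300),.103,300)
R,t=pose(s);y=np.arctan2(R[1,0],R[0,0])
# view pose for terra lid: yaw 121, tcp (.5465,.195-ish)
print(np.degrees(y),R.T@(np.array([.555,.185,.25])-t))
E
```

```text
13.775 [ 0.4627 -0.3937  0.254 ]
bbox (255, 72, 137, 140)
centre [ 0.52   -0.4143] r 0.04929410780349755 n 54 res 0.00033333621193550045
-19.691567873247177 [-0.1082 -0.576   0.0019]
```

View pics/w4.png

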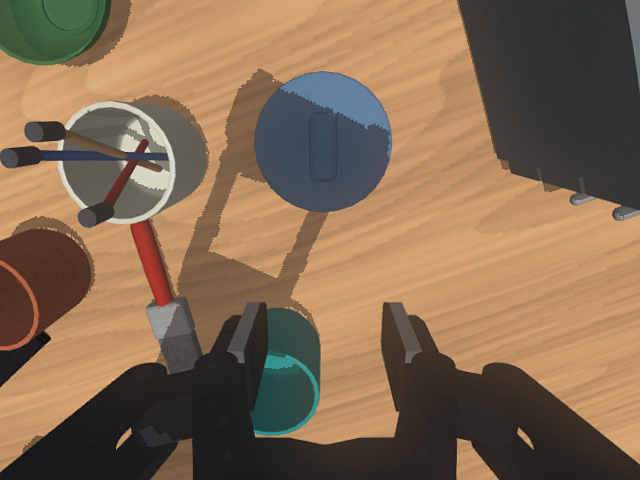

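The view shows the blue lid seated flat at (0.520,-0.414), within 1 mm of the measured jar centre. Now the terracotta lid.

Call:
move_arm --plan '[-0.006, -0.035, 0, -0.18, -0.015, -0.08, 0, -0.36, -0.024, -0.13, 0, -0.54, -0.033, -0.18, 0, -0.72, -0.043, -0.23, 0, -0.9, -0.052, -0.28, 0, -1.08, -0.061, -0.33, 0, -1.26, -0.07, -0.38, 0, -1.44]'

```text
time: 14.82
tcp_pos: [0.5247, -0.0097, 0.2498]
ee_rot: [-0.0, 0.852, 0.524, 0.0]
force: [0.9, -0.6, -0.6]
grip_width: 0.0446
gripper_force: 0.0
```

```bash
python3 - <<'E'
from h import *
s=observe();R,t=pose(s);y=np.arctan2(R[1,0],R[0,0])
print(s['time'],np.degrees(y),R.T@(np.array([.553,.187,.23])-t),y-np.radians(124))
E
```

```text
14.825 63.15239668730208 [ 0.1882 -0.0636  0.0198] -1.0619910197539875
```

Call:
move_arm --plan '[0.045, -0.015, 0, -0.18, 0.09, -0.03, 0.005, -0.36, 0.135, -0.045, 0.01, -0.54, 0.17, -0.058, 0.02, -0.72, 0.188, -0.064, 0.02, -0.9, 0.188, -0.064, 0.02, -1.06, 0.188, -0.064, 0.02, -1.06]'

```text
time: 15.7
tcp_pos: [0.5533, 0.1855, 0.2295]
ee_rot: [-0.0, 0.473, 0.881, -0.0]
force: [-0.5, 0.2, -0.4]
grip_width: 0.0453
gripper_force: 0.0
```

```bash
python3 - <<'E'
from h import *
s=observe();im=get_image('wrist');cv2.imwrite('pics/w5.png',im[:,:,::-1]);np.save('w5.npy',s,allow_pickle=True)
print(s['time'],s['tcp_pos'],s['joint_positions'])
E
```

```text
15.7 [0.5533 0.1855 0.2295] [ 0.2808  0.0941  1.8059  0.      1.2426 -0.3037]
```

View pics/w5.png

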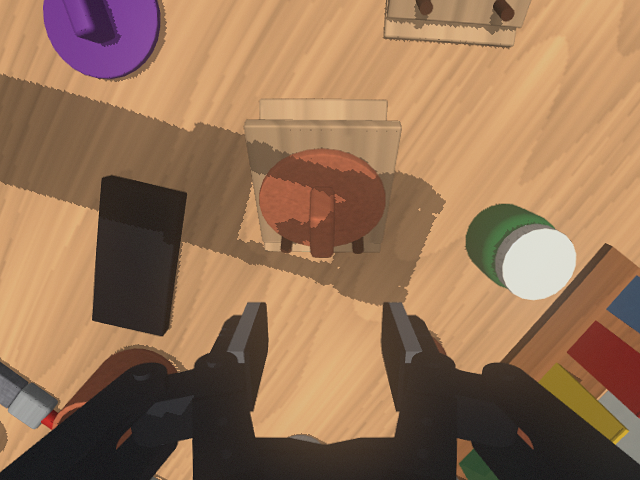

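The stand's top edge runs (246,121)–(402,123). The disc spans columns 259–385 with its top at row 149.

```bash
python3 - <<'E'
from h import *
import h as H
im=cv2.imread('pics/w5.png')[:,:,::-1].copy(); s=np.load('w5.npy',allow_pickle=True).item()
h=cv2.cvtColor(im,cv2.COLOR_RGB2HSV)
for p in [(370,215),(265,205),(320,155),(380,190),(395,190),(250,190),(300,140)]: print(p,h[p[1],p[0]])
H.bigmask=lambda im,col: cv2.morphologyEx(cv2.inRange(h,(0,115,30),(10,255,255)),cv2.MORPH_CLOSE,np.ones((15,15)))
O,yaw,u,z=lidfit(im,s,'terra',(230,135,410,275),[(246,122),(402,123)],225)
tcp=O+.0425*z+.004*(u*np.cos(TH)+np.array([0,0,np.sin(TH)]))-[0,0,.019]; print('tcp',tcp,'u',u); go(s,tcp,yaw)
E
```

```text
(370, 215) [  9 142 108]
(265, 205) [  9 154 171]
(320, 155) [  9 151 187]
(380, 190) [ 10 140 111]
(395, 190) [ 15 114 134]
(250, 190) [ 14 116 139]
(300, 140) [ 15 103 174]
edge len 0.10985009427199022 mid [0.5118 0.2472 0.082 ]
bbox (259, 148, 126, 110)
O [0.5394 0.2027 0.05  ] r 0.05000371295796091 yaw 123.14737916345621 n 31
edge-mid to O along u 0.052324157566495506 along y -0.0012746990785630623
tcp [0.5497 0.1869 0.0693] u [-0.5468  0.8373 -0.    ]
tool shift [ 0.0031 -0.0022  0.1601] twist 0.006011863666854467
```

Call:
move_arm --plan '[0.003, -0.002, 0.05, 0.006, 0.003, -0.002, 0.095, 0.006, 0.003, -0.002, 0.125, 0.006, 0.003, -0.002, 0.145, 0.006, 0.003, -0.002, 0.154, 0.006, 0.003, -0.002, 0.159, 0.006, 0.003, -0.002, 0.16, 0.006, 0.003, -0.002, 0.16, 0.006]'

```text
time: 16.75
tcp_pos: [0.5509, 0.1867, 0.0712]
ee_rot: [0.001, 0.476, 0.88, 0.001]
force: [-0.2, -0.5, 0.0]
grip_width: 0.0452
gripper_force: 0.0
```

Call:
move_arm --plan '[0, 0, 0, 0, 0, 0, 0, 0, 0, 0, 0, 0, 0, 0, 0, 0]' --claw 0.01 --force 30

```text
time: 17.25
tcp_pos: [0.5505, 0.1865, 0.0709]
ee_rot: [0.0, 0.476, 0.88, 0.0]
force: [-1.4, -0.6, 5.6]
grip_width: 0.0178
gripper_force: 33.8
```

Call:
move_arm --plan '[-0.004, 0, -0.007, 0, -0.012, 0, -0.02, 0, -0.021, 0, -0.034, 0, -0.03, 0, -0.05, 0, -0.03, 0, -0.07, 0, -0.03, 0, -0.085, 0, -0.03, 0, -0.09, 0, -0.03, 0, -0.09, 0]'

```text
time: 18.25
tcp_pos: [0.5665, 0.1616, 0.1606]
ee_rot: [0.0, 0.475, 0.88, 0.0]
force: [-0.6, -0.1, -2.5]
grip_width: 0.0175
gripper_force: 32.8
```

```bash
python3 - <<'E'
from h import *
s=observe();R,t=pose(s);print(s['time'],t)
print(R.T@(np.array([.435,.278,.0425])-t))
E
```

```text
18.25 [0.5665 0.1616 0.1606]
[ 0.1695 -0.0463  0.118 ]
```

Call:
move_arm --plan '[0.035, -0.01, -0.01, 0, 0.085, -0.023, -0.01, 0, 0.135, -0.037, -0.005, 0, 0.165, -0.045, 0.02, 0, 0.17, -0.046, 0.055, 0, 0.17, -0.046, 0.085, 0, 0.17, -0.046, 0.105, 0, 0.17, -0.046, 0.113, 0]' --force 20

```text
time: 19.25
tcp_pos: [0.433, 0.2775, 0.0449]
ee_rot: [-0.001, 0.475, 0.88, -0.002]
force: [0.5, -0.4, -1.2]
grip_width: 0.0177
gripper_force: 32.7
```

Call:
move_arm --plan '[0, 0, 0.002, 0, 0, 0, 0.004, 0, 0, 0, 0.004, 0]'

```text
time: 19.62
tcp_pos: [0.4356, 0.2787, 0.0439]
ee_rot: [0.0, 0.476, 0.88, 0.001]
force: [-0.8, -0.1, -0.9]
grip_width: 0.0177
gripper_force: 32.7
```

Call:
move_arm --plan '[0, 0, 0.003, 0, 0.003, 0, 0.0052, 0, 0.007, 0, 0.0073, 0, 0.0115, 0, 0.0097, 0, 0.016, 0, 0.0115, 0, 0.0205, 0, 0.0135, 0, 0.0245, 0, 0.0158, 0, 0.0284, 0, 0.0188, 0]'

```text
time: 20.62
tcp_pos: [0.4198, 0.303, 0.025]
ee_rot: [0.0, 0.476, 0.88, 0.001]
force: [0.8, -2.0, 7.5]
grip_width: 0.018
gripper_force: 34.4
```

Call:
move_arm --plan '[0, 0, 0, 0, 0, 0, 0, 0, 0, 0, -0.03, 0, 0, 0, -0.08, 0, 0, 0, -0.13, 0, 0, 0, -0.16, 0, 0, 0, -0.17, 0, 0, 0, -0.17, 0]' --claw 0.045

```text
time: 21.62
tcp_pos: [0.4192, 0.3021, 0.194]
ee_rot: [-0.0, 0.476, 0.88, 0.0]
force: [0.6, 0.4, 0.0]
grip_width: 0.045
gripper_force: 0.0
```

```bash
python3 - <<'E'
from h import *
s=observe();im=get_image('wrist');cv2.imwrite('pics/w6.png',im[:,:,::-1]);np.save('w6.npy',s,allow_pickle=True)
R,t=pose(s); print(s['time'],t)
l=discfit(im,s,(0,115,30),(10,255,255),(200,60,460,300),.016,300)
print(R.T@np.array([*(l-t[:2]),0]))
h=cv2.cvtColor(im,cv2.COLOR_RGB2HSV)
E
```

```text
21.625 [0.4192 0.3021 0.194 ]
bbox (266, 159, 120, 117)
centre [0.4218 0.2997] r 0.049540577055764944 n 46 res 0.0003575310968688128
[-0.0034  0.0008 -0.    ]
```

View pics/w6.png

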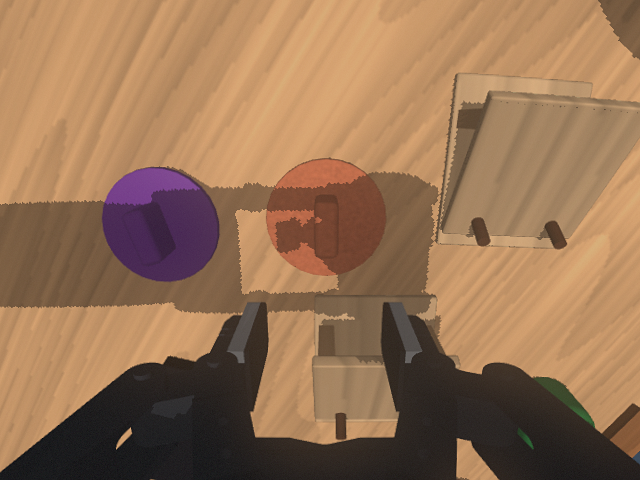

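The terracotta lid is flat at (0.422,0.300) with its grip along the tool's x. I'll regrip it at its centre.

Call:
move_arm --plan '[-0.0035, 0.001, 0.05, 0, -0.0035, 0.001, 0.1, 0, -0.0035, 0.001, 0.135, 0, -0.0035, 0.001, 0.157, 0, -0.0035, 0.001, 0.167, 0, -0.0035, 0.001, 0.1705, 0, -0.0035, 0.001, 0.1705, 0]'

```text
time: 22.55
tcp_pos: [0.4224, 0.2999, 0.0241]
ee_rot: [0.0, 0.476, 0.88, 0.0]
force: [-0.1, 0.1, -0.1]
grip_width: 0.045
gripper_force: 0.0
```

Call:
move_arm --plan '[0, 0, 0, 0, 0, 0, 0, 0, 0, 0, 0, 0, 0, 0, -0.01, 0, 0, 0, -0.04, 0, 0, 0, -0.09, 0, 0, 0, -0.14, 0, 0, 0, -0.19, 0]' --claw 0.01 --force 50

```text
time: 23.55
tcp_pos: [0.4214, 0.2993, 0.2153]
ee_rot: [-0.0, 0.476, 0.88, -0.0]
force: [0.6, 0.9, -1.1]
grip_width: 0.0172
gripper_force: 49.1
```

```bash
python3 - <<'E'
from h import *
s=observe();R,t=pose(s);y=np.arctan2(R[1,0],R[0,0]);print(s['time'],t,s['joint_positions'],s['grip_width'],np.degrees(y))
for yaw in (90,60,-20):
    a=np.radians(yaw);print(yaw,R.T@(np.array([.495-.092*np.cos(a),-.093-.092*np.sin(a),.25])-t),y-a)
E
```

```text
23.55 [0.4214 0.2993 0.2153] [ 0.5694 -0.0252  1.9557 -0.      1.2121 -0.0101] 0.017210369182737183 123.20367474752526
90 [-0.4455 -0.2036 -0.0345] 0.5795134481056126
60 [-0.41   -0.2353 -0.0345] 1.1031122237039115
-20 [-0.2949 -0.2083 -0.0345] 2.499375625299375
```

Call:
move_arm --plan '[-0.03, -0.018, -0.02, 0.13, -0.07, -0.041, -0.035, 0.28, -0.115, -0.067, -0.035, 0.43, -0.16, -0.092, -0.035, 0.58, -0.205, -0.118, -0.035, 0.72, -0.25, -0.144, -0.035, 0.85, -0.295, -0.17, -0.035, 0.97, -0.335, -0.193, -0.035, 1.1]'

```text
time: 24.55
tcp_pos: [0.4432, -0.0879, 0.2489]
ee_rot: [-0.0, 0.866, 0.499, -0.0]
force: [1.2, 0.2, -0.7]
grip_width: 0.0166
gripper_force: 49.2
```

```bash
python3 - <<'E'
from h import *
s=observe();R,t=pose(s);y=np.arctan2(R[1,0],R[0,0]);print(s['time'],t,np.degrees(y),R.T@(np.array([.449,-.173,.25])-t))
E
```

```text
24.55 [ 0.4432 -0.0879  0.2489] 59.90316725270463 [-0.0707  0.0477 -0.0011]
```

Call:
move_arm --plan '[-0.035, 0.024, 0, 0, -0.063, 0.042, 0, 0, -0.071, 0.048, 0, 0, -0.071, 0.048, 0, 0]'

```text
time: 25.05
tcp_pos: [0.4501, -0.1715, 0.2486]
ee_rot: [-0.001, 0.866, 0.501, -0.0]
force: [0.3, 0.5, -1.0]
grip_width: 0.0172
gripper_force: 49.2
```

```bash
python3 - <<'E'
from h import *
s=observe();im=get_image('wrist');cv2.imwrite('pics/w7.png',im[:,:,::-1]);np.save('w7.npy',s,allow_pickle=True)
R,t=pose(s);print(s['time'],t)
h=cv2.cvtColor(im,cv2.COLOR_RGB2HSV)
m=cv2.inRange(h,(0,115,25),(11,255,255))
n,l,st,c=cv2.connectedComponentsWithStats(m)
for k in range(1,n):
    if st[k][4]>150: print(st[k],c[k])
E
```

```text
25.05 [ 0.4501 -0.1715  0.2486]
[  258    28   132   138 14283] [323.3737  96.6347]
[  208   187   234   218 32099] [324.2578 281.8253]
[479 233  20  59 493] [488.3347 263.5355]
```

```bash
python3 - <<'E'
from h import *
s=np.load('w7.npy',allow_pickle=True).item(); im=cv2.imread('pics/w7.png')[:,:,::-1].copy()
R,t=pose(s)
c=discfit(im,s,(0,115,25),(11,255,255),(240,10,410,175),.095,300)
l=discfit(im,s,(0,115,25),(11,255,255),(190,180,460,330),t[2]-.0075,300)
print(R.T@np.array([*(l-t[:2]),0]),R.T@np.array([*(c-t[:2]),0]))
E
```

```text
bbox (258, 28, 132, 138)
centre [ 0.4948 -0.0932] r 0.046668207260765336 n 53 res 0.00026523465212406616
bbox (208, 187, 234, 143)
centre [ 0.4522 -0.1693] r 0.04848703912205081 n 27 res 0.0019341705720598845
[0.003  0.0007 0.    ] [ 0.0902 -0.0003  0.    ]
```

Call:
move_arm --plan '[0.045, 0, 0, 0, 0.082, 0, 0.02, 0, 0.089, 0, 0.06, 0, 0.089, 0, 0.095, 0, 0.089, 0, 0.115, 0, 0.089, 0, 0.126, 0, 0.089, 0, 0.131, 0, 0.089, 0, 0.133, 0]'

```text
time: 26.1
tcp_pos: [0.4952, -0.0943, 0.1165]
ee_rot: [0.0, 0.865, 0.501, 0.0]
force: [-0.6, -0.0, -2.7]
grip_width: 0.017
gripper_force: 49.2
```

Call:
move_arm --plan '[0, 0, 0.001, 0, 0, 0, 0.002, 0, 0, 0, 0.003, 0, 0, 0, 0.003, 0]'

```text
time: 26.6
tcp_pos: [0.4947, -0.0946, 0.1129]
ee_rot: [0.0, 0.865, 0.501, 0.0]
force: [-0.8, -0.7, -1.4]
grip_width: 0.017
gripper_force: 49.2
```

Call:
move_arm --plan '[0, 0, 0.0007, 0, 0, 0, 0.0013, 0, 0, 0, 0.0013, 0]'

```text
time: 26.98
tcp_pos: [0.4948, -0.0946, 0.1121]
ee_rot: [0.0, 0.865, 0.501, 0.0]
force: [-2.2, 1.6, 2.9]
grip_width: 0.0167
gripper_force: 49.9
```

Contact. Press 0.5 mm more, then release.

Call:
move_arm --plan '[0, 0, 0.0005, 0, 0, 0, 0.0005, 0]'

```text
time: 27.22
tcp_pos: [0.4949, -0.0946, 0.1121]
ee_rot: [0.0, 0.865, 0.501, 0.0]
force: [-3.7, 0.8, 6.1]
grip_width: 0.0175
gripper_force: 50.4
```

Call:
move_arm --plan '[0, 0, 0, 0, 0, 0, 0, 0, 0, 0, 0, 0, 0, 0, -0.03, 0, 0, 0, -0.07, 0, 0, 0, -0.11, 0, -0.04, 0, -0.14, 0, -0.06, 0, -0.14, 0]' --claw 0.045

```text
time: 28.22
tcp_pos: [0.4663, -0.1482, 0.2547]
ee_rot: [0.003, 0.865, 0.501, 0.002]
force: [-0.1, 0.2, -0.3]
grip_width: 0.0449
gripper_force: 0.0
```

```bash
python3 - <<'E'
from h import *
s=observe();im=get_image('wrist');R,t=pose(s);print(s['time'],t,s['grip_width'])
l=discfit(im,s,(0,115,25),(11,255,255),(200,5,460,300),.103,300)
for n in('scene','side'):
    im=get_image(n)
    for c in('blue','terra'):
        for b in blobs(im,c): print(n,c,b[0],b[1])
E
```

```text
28.225 [ 0.4663 -0.1482  0.2547] 0.04487036649317659
bbox (252, 68, 138, 142)
centre [ 0.4955 -0.0946] r 0.04969148866999936 n 50 res 0.00023054744539825756
scene blue [563.644   64.4048] [ 535   54   59   22 1045]
scene blue [109.5566 224.9215] [  78  193   62   65 2650]
scene blue [ 27.5113 374.5217] [   0  315   78  151 7178]
scene terra [266.0379 229.6352] [ 239  198   51   66 2662]
scene terra [221.0729 229.8017] [210 213  24  35 343]
scene terra [353.4575 350.021 ] [ 337  327   32   46 1093]
side blue [244.4081 128.5646] [ 196   95   95   68 4915]
side blue [348.3117 137.5269] [331 123  36  26 539]
side blue [114.4573 329.9427] [ 97 307  36  47 855]
side terra [343.8697 223.6018] [ 321  192   57   64 2348]
side terra [153.2071 264.0327] [138 242  31  45 734]
side terra [221.39   282.5159] [209 258  27  44 818]
side terra [128.79   306.4584] [111 282  36  50 962]
```

Both lids are seated: the terracotta lid's centre is about 1.6 mm from its jar's and the disc fit is circular. The other things that show in the colour masks haven't moved.

```bash
python3 -c "
from plant import *
print(job_done())"
```

```text
the job is handed in; nothing more can be done
None
```

Both lids are on the jars of their own colour, each within about 2 mm of centre and flat as far as the wrist camera shows, and the job was handed in at about 28 s; the judge's verdict was not shown.

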